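Lever open the tight-lidded kitchen tin

ROBOT

A 7-joint arm with a two-finger parallel gripper is mounted at the origin on the work surface. World frame = base frame: x ahead of the robot, y to its left, z up, the work surface at z = 0. Lengths are in m, angles in rad, forces in N, time in s.
With the tool pointing down it reaches from about 0.425 to 0.925 m from the base axis. Payload 6.8 kg.
Tool frame: the origin (TCP) lies midway between the tips of the shut fingers; the grasp point (between the pads) lies 19 mm behind it; z points along the fingers, y is the line along which they close (so a half turn about z gives the same grasp; the last joint's range is limited). The gripper opens to 85 mm and grips with 20 to 120 N. Pads are 22 mm wide; open, the fingers measure 114 mm over their backs; the gripper's body (76 mm by 85 mm) begins 54 mm behind the grasp point. The pads swing forward as they close: fully open they stand 13 mm farther back than shut.
Start: joints at [1.075, 0.477, 0.022, 1.555, -0.011, 1.109, -0.083], TCP at [0.255, -0.625, 0.231] pointing down, gripper open.
Joint ranges: [-2.96, 2.96], [-0.34, 2.1], [-1.41, 1.46], [0.24, 2.44], [-1.37, 4.51], [0.17, 1.92], [-2.96, 2.96]. Speed limits (rad/s): [2.39, 2.39, 3.14, 3.14, 3.14, 3.14, 3.14].

INTERFACE

Orientations are given as a 3x3 rotation matrix whose columns are the frame's x, y, z axes.
In Python, from rig import status, grab_frame, camera_params, job, spot_in, silhouettes gives the robot as it stands.
- The arm moves only by the tool step_arm, never from a script. Its argument "moves" is text: rows parted by semicolons, each of 7 numbers parted by spaces: the closure, from 0 (fully open) to 1 (shut), then the shift along the world's x, y, z in mm, then the turn, a rotation vector about the world's x, y, z in degrees. A call has 1 to 10 rows; each row shifts and turns the commanded pose from where the row before left it; what a row does not reach is not made up. A row lasts 1/12 s, in which the tool goes at most 41.7 mm and 7.16 degrees, less where a joint would pass 70% of its speed; a pose out of reach is approached as far as the arm can. A call with a gripper value outside its range is refused whole. The fingers move at their own pace and stop on an object; "newtons" is the grip in N (left out, the last holds). Time passes only in rows, so rows that do not move let the fingers close. It gives the time, the measured TCP pose, the force, the opening and the grip force at its end, in the units of the state.
- status.observe(): the state, without advancing time (a new reading comes with each control period).
- grab_frame(name): name is "side" or "top"; returns the picture (384x512x3 uint8, blue, green, red); there is no depth.
- camera_params(name): a dict with "K" (3x3 intrinsics, pixels), "k1" (the pictures are not rectified: a ray, as slopes to the right and down, at radius r is drawn at 1 + k1 r^2 times it, then the intrinsics apply), "extrinsics" (4x4, takes a point from world to camera coordinates). Camera axes: x right, y down, z forward; pixel columns grow to the right and rows downward; lengths in m; the calibration is good to about 2 mm. A picture is of the moment at which its call begins. camera_params takes no time and is no camera call.
- job.sign_off(): hands the job in; it is judged then, once.
Trained networks look in the newest picture that a camera, given by its name, has taken for a name from the list of things; names that differ only in an ending like _2 or _b are one class to them, and where a whole thing is asked for, a point or a joint stands for the part that bears it (a point fixed in the world has none). Each returns a list of dicts, best first, with "confidence" (0 to 1); they miss things now and then, are a little off and sometimes report something else, mostly with a low value. They report only what shows in the picture. A call takes as long as a camera call.
- spot_in(camera, name): "extent" ([centre column, centre row, width, height] in pixels, round what is visible of it).
- silhouettes(camera, name): "pixels" (384x512 bool, what is visible of it) and "extent" ([centre column, centre row, width, height] in pixels, round what is visible of it).
The state is a dict: "time_s": time; "joint_positions": joint angles; "qd": joint speeds; "joint_efforts": joint torques, N m; "ee_pos": TCP position; "eef_rot": TCP orientation; "contact_force": force on the tool from outside, world axes, zero at the start; "ft_torque": the same for the moment, N m; "width": opening from 0.0 (shut) to 1.0 (fully open); "gripper_force": force on a finger pad.
Only numpy, scipy, OpenCV 4.12 (cv2) and the standard library are available. Lean on these libraries where they do the work, as an engineer would, in place of code of your own. Each camera call takes 0.05 s, during which the arm holds its last target. There are 200 camera calls.

TASK

Take the palette knife from the chopping board, slip its blade into the notch under the front edge of the tin's tight hinged lid, lever the lid up and swing it over with the knife until it stands open, upright or leaning back. Then lay the knife gently flat on the chopping board again, with its handle on the board, and leave the lid standing open. Only the knife may touch the tin and its lid; do not let the knife fall, and leave the onion, the bowl and the grater where they are.

Things in the scene. Friction and masses are not known exactly. Their poses are not given: they have to be found in the camera images.
- knife: loose palette knife, 218 mm long overall, about 90 g, lying flat on the board. Origin: centre of the underside of its handle; +x runs from the handle towards the blade tip, +z up. Handle: dark wood bar 110 mm long (x -55 to +55), 18 mm wide (y), 24 mm high (z 0 to 24). Blade: straight flat steel strip, 26 mm wide (y) and 3 mm thick, its mid-plane 12 mm above the origin, from x = 55 to a rounded end at x = 163. It balances at about x = 20
- knife_tip (a point): the rounded end of the knife's blade, at the middle of its thickness: 163 mm ahead of and 12 mm above the knife's origin
- board: fixed wooden chopping board 270 (x) x 280 (y) x 18 mm thick, lying on the worktop; origin at the centre of its underside
- tin: fixed plain steel tin, open box 130 (x) x 150 (y) x 67 mm high, walls 4 mm, empty, closed by a flat steel lid; two dark hinge straps lie on the lid's top along the back edge (opposite the notch). Origin: centre of its underside; +x points from the notched front wall to the hinged back wall. In the middle of the front (-x) wall the top is cut down to 55 mm over a width of 70 mm, leaving a notch 12 mm high between the wall and the closed lid
- notch (a point): middle of the notch's opening in the tin's front face, 65 mm in front of the tin's origin and 61 mm above the worktop (notch: 70 mm wide, heights 55 to 67 mm); axes as the tin's, so the blade goes in along +x; nothing is in the way inside the tin
- hinge_line (a point): middle of the lid's hinge axis, at the top of the tin's back wall: 65 mm behind the tin's origin, 67 mm above the worktop; the axis runs along the tin's y
- lid (a joint): angle of the tin's lid in rad: 0 closed, 1.57 upright, stop at 1.9 leaning back. The lid is a flat plate 135 mm (from the hinge to its front edge, which overhangs the front wall by 5 mm) x 154 mm x 6 mm, about 150 g, its underside at the height of the hinge axis when closed. The hinge is stiff: the lid stays at any angle; raising its front edge takes about 2 to 3 N
- onion: loose brown onion, 64 mm wide and 62 mm high, standing on the board's far right corner; origin at its underside; leave alone
- bowl: loose brown bowl of pumpkin cubes, 136 mm wide and about 50 mm high, on the worktop beyond the board; origin at its underside; leave alone
- grater: loose flat steel grater with a black handle, about 225 x 85 x 26 mm, lying on the worktop to the left; origin under its centre; leave alone

How it is judged:
On the way, in this order (a step that is already met when the one before it is completed fails the run):
1. the knife, touching the tin's lid, has levered it up by at least 0.12 rad (value of joint lid between 0.12 and 1.2 rad and contact force between knife and tin above 0.2 N), for 0.1 s.
2. the lid is open, upright or beyond (1.48 rad or more) (value of joint lid above 1.48 rad), for 0.2 s.
At the end, for the whole second after the job is handed in: the lid stands at 1.48 rad or more; the knife lies at rest and released, flat (within 0.12 rad) on the chopping board, the middle of its handle within the board's outline (value of joint lid above 1.48 rad and contact force between knife and board above 0.2 N and angle between the z axis of knife and the z axis of board, either way round below 0.12 rad and x of knife in the frame of board between -0.135 and 0.135 m and y of knife in the frame of board between -0.14 and 0.14 m and z of knife in the frame of board below 0.05 m and linear speed of knife below 0.02 m/s and contact force between the fingers and knife below 0.1 N); the robot touches nothing.
It fails at once if the robot itself touches the tin or its lid (more than 1 N) (contact force between any of the fingers, the arm and tin above 1 N).
It fails at once if the knife falls or is thrown (over 0.8 m/s while not held) (linear speed of knife above 0.8 m/s and contact force between the fingers and knife below 0.1 N).
It fails at once if the onion, the bowl or the grater is moved by more than 30 mm (distance of any of onion, bowl, grater from where it was at the start of the episode above 0.03 m).
It also fails if it takes over 54 s, if anything falls off the work surface, if the arm or the gripper's body presses on something with over 40 N, if the wrist force passes 120 N, or if a joint passes its speed limit or range.

## Working session

There is one attempt and no reset: what is moved stays moved. The work goes in short steps, Python scripts to look and compute and a tool call to move; the robot and the scene stay as the last step left them, time stands still between calls to the robot, and variables do not carry over. Pictures are saved under pics/ and viewed, at most 10 in all, crops included, and the job is handed in when it is done.

Besides the shell and the picture viewer there is one more tool, called after "Emit:" by a JSON object that holds its "name" and its "arguments", one argument or row to a line. step_arm: Moves the arm, as the interface text tells. Its arguments: {"type":"object","properties":{"moves":{"type":"string"},"newtons":{"type":"number"}},"required":["moves"]}

```bash
mkdir -p pics
cat > h.py <<'E'
import numpy as np, cv2
from rig import status, grab_frame, camera_params, job, spot_in, silhouettes
def ray(c,uv):
    p=camera_params(c);K=np.array(p["K"]);E=np.array(p["extrinsics"])
    d=cv2.undistortPoints(np.float64(uv).reshape(-1,1,2),K,np.array([p["k1"],0,0,0.]))[:,0]
    d=np.c_[d,np.ones(len(d))]@E[:3,:3]
    return -E[:3,:3].T@E[:3,3],d
def atz(c,uv,z):
    o,d=ray(c,uv);return o+d*((z-o[2])/d[:,2])[:,None]
def proj(c,P):
    p=camera_params(c);K=np.array(p["K"]);E=np.array(p["extrinsics"])
    return cv2.projectPoints(np.float64(P).reshape(-1,1,3),cv2.Rodrigues(E[:3,:3])[0],E[:3,3],K,np.array([p["k1"],0,0,0.]))[0][:,0]
E
python3 - <<'E'
from h import *
ims=[]
for c in("top","side"):
    im=grab_frame(c);cv2.imwrite(f"pics/{c}0.png",im)
    print(c,camera_params(c))
    for n in("knife","board","tin","onion","bowl","grater"):
        s=silhouettes(c,n)
        for q in s[:2]:
            m=q["pixels"];print(n,q["confidence"],np.round(q["extent"],1))
        if s:
            cn=cv2.findContours(s[0]["pixels"].astype(np.uint8),0,2)[0];cn=max(cn,key=cv2.contourArea)
            b=cv2.boxPoints(cv2.minAreaRect(cn));z={"knife":.03,"board":.018,"tin":.073}.get(n,.03)
            print(np.round(b,1).tolist(),np.round(atz(c,b,z),3).tolist())
print(status.observe())
E
```

```text
top {'K': array([[470.55598514,   0.        , 255.32249181],
       [  0.        , 470.55598514, 194.3653361 ],
       [  0.        ,   0.        ,   1.        ]]), 'k1': -0.1375583054724668, 'extrinsics': array([[ 0.02542506, -0.99966218,  0.00539356,  0.03894783],
       [-0.98904475, -0.02593908, -0.14531911,  0.55210384],
       [ 0.14540992, -0.00163973, -0.98937014,  1.52117834],
       [ 0.        ,  0.        ,  0.        ,  1.        ]])}
knife 0.66 [327.2 237.2  52.6  42.8]
[[299.1000061035156, 253.39999389648438], [350.0, 215.3000030517578], [354.5, 221.39999389648438], [303.6000061035156, 259.5]] [[0.36, -0.096, 0.03], [0.49, -0.265, 0.03], [0.47, -0.28, 0.03], [0.34, -0.111, 0.03]]
board 0.58 [330.  212.4  82.7  81.3]
[[287.8999938964844, 249.5], [292.29998779296875, 169.6999969482422], [375.3999938964844, 174.3000030517578], [370.8999938964844, 254.1999969482422]] [[0.372, -0.059, 0.018], [0.642, -0.07, 0.018], [0.634, -0.356, 0.018], [0.362, -0.338, 0.018]]
tin 0.65 [207.7 183.2  54.7  66.7]
[[174.1999969482422, 175.10000610351562], [212.5, 151.3000030517578], [238.600
[... 3235 characters left out ...]
4050660e-03, -1.13023518e-03, -2.40575719e-04, -9.69509053e-04,
        9.48195827e-04, -3.43639922e-04, -2.00763690e-05]), 'joint_efforts': array([-1.14272680e-03, -5.96161938e+01,  1.60526812e+00, -2.81496263e+01,
        1.22844483e-02,  1.58211991e-03,  7.72984919e-06]), 'ee_pos': array([ 0.25527426, -0.62490825,  0.2313546 ]), 'eef_rot': array([[ 9.25757647e-01,  3.78117408e-01,  7.28501957e-05],
       [ 3.78117414e-01, -9.25757642e-01, -9.99017257e-05],
       [ 2.96670438e-05,  1.20030714e-04, -9.99999992e-01]]), 'contact_force': array([0.56554821, 0.13739222, 0.61497931]), 'ft_torque': array([ 0.00801901, -0.04558349, -0.03575391]), 'gripper_force': 0.0, 'width': 0.9991792781138327}
```

View pics/top0.png

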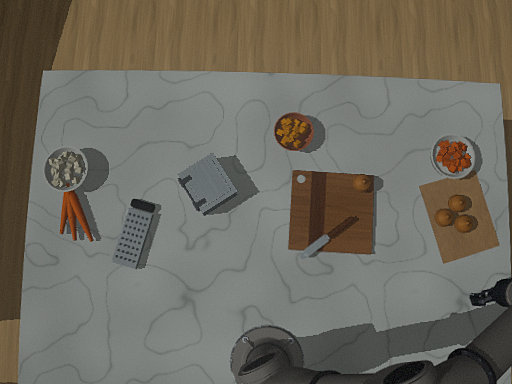

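View pics/side0.png

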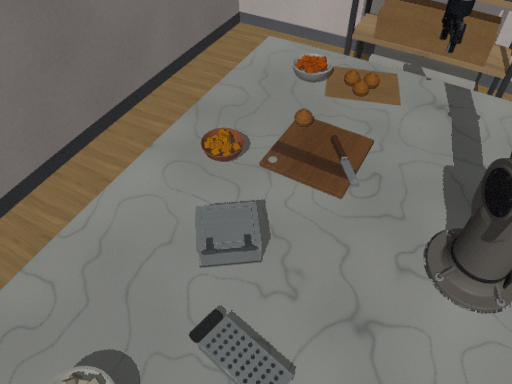

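The top view shows the knife at (303,257)→(356,217) on the board, with the tip toward lower left. The tin is at (208,183) with its hinge straps on the left-lower edge, so the notch faces right toward the bowl at (295,131). I'll fit the tin and knife poses to the silhouettes from both cameras.

```bash
cat > fit.py <<'E'
from h import *
from scipy.optimize import minimize
S=4
def box(x0,x1,y0,y1,z0,z1): return np.array([[x,y,z] for x in(x0,x1) for y in(y0,y1) for z in(z0,z1)])
TIN=[box(-.065,.065,-.075,.075,0,.067),box(-.07,.065,-.077,.077,.067,.073)]
KN=[box(-.055,.055,-.009,.009,0,.024),np.r_[box(.055,.150,-.013,.013,.0105,.0135),box(.150,.163,-.006,.006,.0105,.0135)]]
def render(c,parts,p,z):
    m=np.zeros((384*S,512*S),np.uint8);a=p[2]
    R=np.array([[np.cos(a),-np.sin(a),0],[np.sin(a),np.cos(a),0],[0,0,1]])
    for q in parts:
        h=cv2.convexHull(((proj(c,q@R.T+[p[0],p[1],z])+.5)*S).astype(np.float32))
        cv2.fillConvexPoly(m,np.int32(np.round(h)),1)
    return cv2.resize(m.astype(np.float32),(512,384),interpolation=cv2.INTER_AREA)
def fit(parts,masks,p0,z):
    f=lambda p:sum(np.abs(render(c,parts,p,z)-m).sum() for c,m in masks.items())
    r=min((minimize(f,p0,method="Nelder-Mead",options=dict(initial_simplex=np.array([p0]+[np.array(p0)+d for d in np.diag(s)]))) for s in([.02,.02,.1],[-.01,.01,-.1])),key=lambda r:r.fun)
    return r.x,r.fun
E
python3 - <<'E'
from fit import *
for n,parts,p0,z in(("tin",TIN,[.576,.214,2.16],0),("knife",KN,[.45,-.23,2.23],.018)):
    M={}
    for c in("top","side"):
        grab_frame(c);M[c]=silhouettes(c,n)[0]["pixels"].astype(np.float32)
    for k in(M,{"top":M["top"]},{"side":M["side"]}):
        x,e=fit(parts,k,p0,z);print(n,list(k),np.round(x,4),"deg",np.degrees(x[2]).round(1),e,sum(m.sum() for m in k.values()))
    d=np.array([np.cos(x[2]),np.sin(x[2])])
E
```

```text
tin ['top', 'side'] [0.5784 0.2154 2.1666] deg 124.1 220.6875 6034.0
tin ['top'] [0.5791 0.215  2.1721] deg 124.5 141.6875 2163.0
tin ['side'] [0.5778 0.2152 2.1575] deg 123.6 71.25 3871.0
knife ['top', 'side'] [ 0.4479 -0.2272  2.239 ] deg 128.3 161.5625 815.0
knife ['top'] [ 0.4474 -0.2261  2.2496] deg 128.9 65.5625 404.0
knife ['side'] [ 0.4477 -0.227   2.2277] deg 127.6 84.0 411.0
```

Emit:
{"name": "step_arm", "arguments": {
  "moves": "0 11.4 28.3 -6 0 0 7.07;0 11.4 28.3 -6 0 0 7.07;0 11.4 28.3 -6 0 0 7.07;0 11.4 28.3 -6 0 0 7.07;0 11.4 28.3 -6 0 0 7.07;0 11.4 28.3 -6 0 0 7.07;0 11.4 28.3 -6 0 0 7.07;0 11.4 28.3 -6 0 0 7.07;0 11.4 28.3 -6 0 0 7.07;0 11.4 28.3 -6 0 0 7.07"
}}

```text
time_s: 1.93
ee_pos: [0.3697, -0.3407, 0.1714]
eef_rot: [[-0.057, 0.998, 0.001], [0.998, 0.057, -0.001], [-0.001, 0.0, -1.0]]
contact_force: [1.3, -0.1, -0.1]
width: 0.995
gripper_force: 0.0
```

Emit:
{"name": "step_arm", "arguments": {
  "moves": "0 11.4 28.3 -10 0 0 7.07;0 11.4 28.3 -10 0 0 7.07;0 11.4 28.3 -10 0 0 7.07;0 11.4 28.3 -10 0 0 7.07;0 11.4 28.3 -10 0 0 7.07;0 0 0 0 0 0 0;0 0 0 0 0 0 0"
}}

```text
time_s: 2.52
ee_pos: [0.4267, -0.1988, 0.1211]
eef_rot: [[-0.622, 0.783, -0.0], [0.783, 0.622, 0.001], [0.001, 0.0, -1.0]]
contact_force: [0.0, -0.9, -0.1]
width: 1.001
gripper_force: 0.0
```

Emit:
{"name": "step_arm", "arguments": {
  "moves": "0 0 -1 -30 0 0 0;0 0 0 -30 0 0 0;0 0 0 -25 0 0 0;0 0 0 -14 0 0 0;0 0 0 0 0 0 0;0 0 0 0 0 0 0"
}}

```text
time_s: 3.02
ee_pos: [0.4258, -0.2025, 0.0223]
eef_rot: [[-0.617, 0.787, -0.001], [0.787, 0.617, -0.0], [0.001, -0.001, -1.0]]
contact_force: [0.2, -0.5, 0.5]
width: 1.002
gripper_force: 0.0
```

Emit:
{"name": "step_arm", "arguments": {
  "moves": "1 0 0 0 0 0 0;1 0 0 0 0 0 0;1 0 0 0 0 0 0;1 0 0 0 0 0 0;1 0 0 0 0 0 0;1 0 0 0 0 0 0;1 0 0 0 0 0 0;1 0 0 0 0 0 0",
  "newtons": 120
}}

```text
time_s: 3.68
ee_pos: [0.4265, -0.2016, 0.0231]
eef_rot: [[-0.619, 0.785, 0.0], [0.785, 0.619, -0.001], [-0.001, -0.0, -1.0]]
contact_force: [-2.2, -0.0, 9.5]
width: 0.181
gripper_force: 117.8
```

Emit:
{"name": "step_arm", "arguments": {
  "moves": "1 0 0 10 0 0 0;1 0 0 25 0 0 0;1 0 0 35 0 0 0;1 0 0 35 0 0 0;1 10 8 35 0 0 0;1 20 16 20 0 0 0;1 30 24 0 0 0 0;1 30 24 0 0 0 0;1 30 24 0 0 0 0;1 30 24 0 0 0 -2.1"
}}

```text
time_s: 4.52
ee_pos: [0.5771, -0.0804, 0.183]
eef_rot: [[-0.59, 0.808, 0.0], [0.808, 0.59, -0.0], [-0.0, 0.0, -1.0]]
contact_force: [0.4, -0.2, -0.3]
width: 0.179
gripper_force: 117.5
```

Emit:
{"name": "step_arm", "arguments": {
  "moves": "1 30 24 0 0 0 -2.1;1 30 24 0 -4.14 -2.8 0;1 30 24 0 -4.14 -2.8 0;1 25 18 0 0 0 0;1 18 13 0 0 0 0;1 0 0 0 0 0 0;1 0 0 0 0 0 0;1 0 0 0 0 0 0"
}}

```text
time_s: 5.18
ee_pos: [0.7084, 0.0205, 0.1821]
eef_rot: [[-0.551, 0.829, 0.096], [0.816, 0.559, -0.145], [-0.173, -0.002, -0.985]]
contact_force: [0.4, -0.8, -1.2]
width: 0.18
gripper_force: 117.7
```

Run:
```python
from h import *
s=status.observe();print(s["time_s"],s["ee_pos"],s["eef_rot"],s["gripper_force"],s["width"])
d=np.array([-.561,.828,0]);z=np.array([0,0,1.])
T=np.array(s["ee_pos"]);R=np.array(s["eef_rot"]);f=R[:,0];u=-R[:,2]
tip=T+.130*f+.007*u;notch=np.array([.6145,.1615,.061])
print("tip",tip,"rel along",(tip-notch)@d,"lat",(tip-notch)@np.array([-d[1],d[0],0]),"z",tip[2])
out=[]
for c in("top","side"):
    im=grab_frame(c)
    uv=proj(c,[tip,T-.088*f+.007*u,notch,notch+.130*d]);print(c,uv.round(1).tolist())
    ct=uv[0];x,y=int(ct[0])-70,int(ct[1])-70
    x=max(0,x);y=max(0,y)
    k=cv2.resize(im[y:y+140,x:x+140],None,fx=4,fy=4,interpolation=cv2.INTER_CUBIC)
    k=cv2.resize(k,(400,400))
    for q in uv: cv2.circle(k,tuple(np.int32((q-[x,y]+.5)*400/140)),2,(0,0,255),-1)
    out.append(k)
    for n in("knife",):
        for m in spot_in(c,n)[:2]: print(n,m["confidence"],np.round(m["extent"],1))
cv2.imwrite("pics/pre.png",np.hstack(out))
```

```text
5.1833 [0.70839019 0.02046524 0.18207999] [[-0.55113813  0.82890751  0.0957032 ]
 [ 0.81620135  0.55938346 -0.14458736]
 [-0.17338433 -0.00157453 -0.98485298]] 117.70532369613647 0.17979652148450148
tip [0.63607231 0.12758353 0.166434  ] rel along -0.04018490184724634 lat 0.001165266640461838 z 0.16643400239222128
top [[232.1, 160.5], [291.3, 120.9], [223.0, 173.5], [189.5, 194.6]]
knife 0.5 [262.9 141.3  61.7  44.2]
knife 0.39 [134.  233.4  43.6  70.5]
side [[223.0, 167.8], [218.4, 102.8], [226.0, 208.2], [229.1, 250.8]]
knife 0.61 [223.8 140.7  13.8  53. ]
knife 0.59 [318.8 160.9 115.2  81.1]
```

View pics/pre.png

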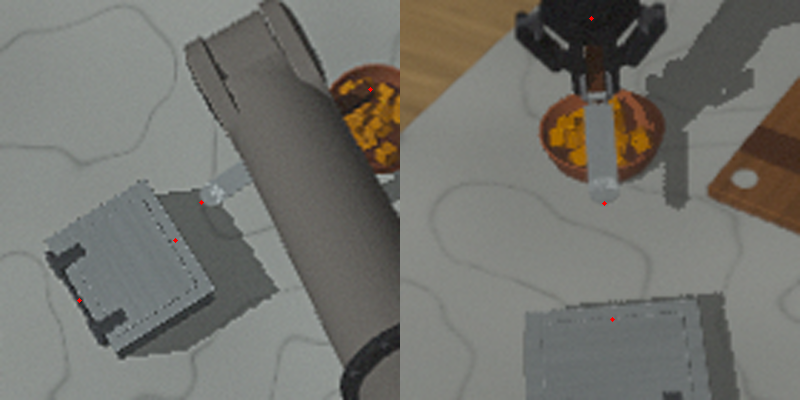

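The knife is held firmly: the tip is at about (208,192) in the left crop and (603,195) in the right. Both agree with the predicted tip and are aligned with the notch. Next I descend and insert.

Emit:
{"name": "step_arm", "arguments": {
  "moves": "1 0 1 -30 0 0 0;1 0 0 -30 0 0 0;1 0 0 -25 0 0 0;1 0 0 -13 0 0 0;1 0 0 0 0 0 0;1 0 0 0 0 0 0;1 0 0 0 0 0 0"
}}

```text
time_s: 5.97
ee_pos: [0.7105, 0.0227, 0.0863]
eef_rot: [[-0.551, 0.829, 0.1], [0.816, 0.56, -0.143], [-0.175, 0.003, -0.985]]
contact_force: [0.9, 0.3, -1.3]
width: 0.182
gripper_force: 117.7
```

```bash
cat > tip.py <<'E'
from h import *
def tip():
    s=status.observe();d=np.array([-.561,.828,0])
    T=np.array(s["ee_pos"]);R=np.array(s["eef_rot"]);f=R[:,0];u=-R[:,2]
    t=T+.130*f+.007*u;n=np.array([.6145,.1615,.061])
    print(s["time_s"],"tip s %.4f lat %.4f z %.4f"%((t-n)@d,(t-n)@[-d[1],d[0],0],t[2]),"F",np.round(s["contact_force"],1),"Tq",np.round(s["ft_torque"],2),"pitch",np.degrees(np.arcsin(f[2])).round(2))
    return t
E
python3 - <<'E'
from tip import *
t=tip()
k=[]
for c in("top","side"):
    im=grab_frame(c);q=proj(c,t)[0];x,y=np.int32(q)-50
    k.append(cv2.resize(im[y:y+100,x:x+100],(400,400),interpolation=cv2.INTER_CUBIC))
cv2.imwrite("pics/pre2.png",np.hstack(k))
E
```

```text
5.9667 tip s -0.0395 lat -0.0018 z 0.0705 F [ 0.9  0.3 -1.3] Tq [ 0.17  0.14 -0.01] pitch -10.06
```

View pics/pre2.png

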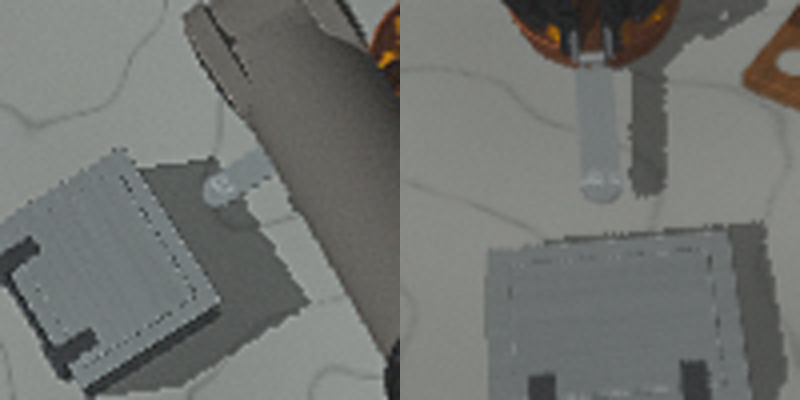

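The tip is about 40 mm in front of the notch and in line with it: (205,195) in the left crop and (601,195) in the right, where the lid's mid-front is at about x=611.

Emit:
{"name": "step_arm", "arguments": {
  "moves": "1 -5.5 8 -4 0 0 0;1 -5.6 8.3 -1.8 0 0 0;1 -5.6 8.3 -1.8 0 0 0;1 -5.6 8.3 -1.8 0 0 0;1 -3.4 5 -1 0 0 0;1 0 0 0 0 0 0"
}}

```text
time_s: 6.57
ee_pos: [0.6822, 0.0635, 0.0736]
eef_rot: [[-0.555, 0.826, 0.097], [0.814, 0.563, -0.142], [-0.172, -0.0, -0.985]]
contact_force: [-0.3, 0.3, -0.0]
width: 0.179
gripper_force: 117.7
```

```bash
python3 -c "from tip import *;tip()"
```

```text
6.5667 tip s 0.0102 lat -0.0007 z 0.0581 F [-0.3  0.3 -0. ] Tq [ 0.21  0.08 -0.  ] pitch -9.91
```

Emit:
{"name": "step_arm", "arguments": {
  "moves": "1 -4.7 6.9 -1 0 0 0;1 -4.7 6.9 -1 0 0 0;1 -4.6 6.9 -1 0 0 0;1 0 0 0 0 0 0;1 0 0 0 0 0 0"
}}

```text
time_s: 6.98
ee_pos: [0.6692, 0.0821, 0.0709]
eef_rot: [[-0.553, 0.828, 0.097], [0.815, 0.561, -0.143], [-0.173, -0.0, -0.985]]
contact_force: [0.7, 0.3, -0.5]
width: 0.173
gripper_force: 117.7
```

```bash
python3 -c "
from tip import *;t=tip();k=[]
for c in('top','side'):
    im=grab_frame(c);x,y=np.int32(proj(c,t)[0])-50
    k.append(cv2.resize(im[y:y+100,x:x+100],(400,400),interpolation=cv2.INTER_CUBIC))
cv2.imwrite('pics/ins.png',np.hstack(k))"
```

```text
6.9833 tip s 0.0328 lat -0.0007 z 0.0553 F [ 0.7  0.3 -0.5] Tq [0.22 0.11 0.02] pitch -9.98
```

View pics/ins.png

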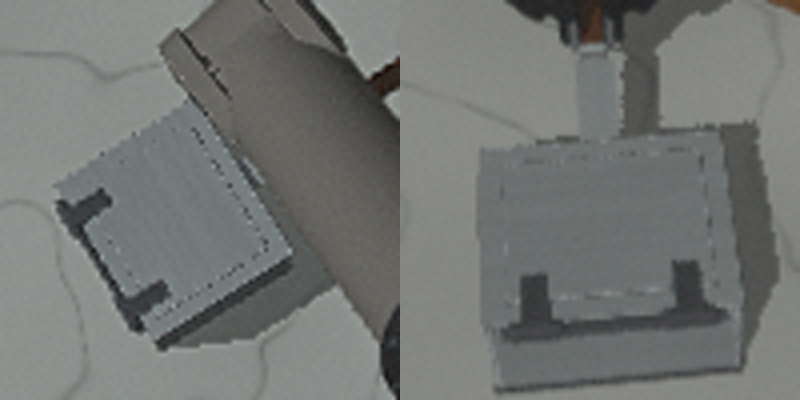

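The blade is under the lid's front edge, mid-notch at (600,135) in the right crop. Next I level the knife, which starts the levering.

Emit:
{"name": "step_arm", "arguments": {
  "moves": "1 0 0 0 1.66 1.12 0;1 0 0 0 1.66 1.12 0;1 0 0 0 1.66 1.12 0;1 0 0 0 1.66 1.12 0;1 0 0 0 1.66 1.12 0;1 0 0 0 0 0 0;1 0 0 0 0 0 0"
}}

```text
time_s: 7.67
ee_pos: [0.67, 0.0794, 0.0705]
eef_rot: [[-0.558, 0.83, 0.0], [0.83, 0.558, -0.001], [-0.001, -0.0, -1.0]]
contact_force: [1.0, -1.5, -2.2]
width: 0.18
gripper_force: 117.7
```

```bash
python3 -c "
from tip import *
tip()
a=np.radians(np.array([7.5,15,22,30,38,46,54,62,70,78,86,94,98]));r=.098
print(np.c_[np.degrees(a),.130-r*np.cos(a),.067+r*np.sin(a)].round(4))"
```

```text
7.6667 tip s 0.0309 lat -0.0003 z 0.0774 F [ 1.  -1.5 -2.2] Tq [-0.28 -0.14 -0.03] pitch -0.06
[[7.500e+00 3.280e-02 7.980e-02]
 [1.500e+01 3.530e-02 9.240e-02]
 [2.200e+01 3.910e-02 1.037e-01]
 [3.000e+01 4.510e-02 1.160e-01]
 [3.800e+01 5.280e-02 1.273e-01]
 [4.600e+01 6.190e-02 1.375e-01]
 [5.400e+01 7.240e-02 1.463e-01]
 [6.200e+01 8.400e-02 1.535e-01]
 [7.000e+01 9.650e-02 1.591e-01]
 [7.800e+01 1.096e-01 1.629e-01]
 [8.600e+01 1.232e-01 1.648e-01]
 [9.400e+01 1.368e-01 1.648e-01]
 [9.800e+01 1.436e-01 1.640e-01]]
```

Emit:
{"name": "step_arm", "arguments": {
  "moves": "1 -1.1 1.7 7.5 0 0 0;1 -1.1 1.7 7.5 0 0 0;1 -1.1 1.7 5.7 0 0 0;1 -1.1 1.6 5.6 0 0 0;1 -1.7 2.5 6.2 0 0 0;1 -1.7 2.5 6.1 0 0 0;1 -2.2 3.2 5.7 0 0 0;1 -2.1 3.2 5.6 0 0 0;1 0 0 0 0 0 0;1 0 0 0 0 0 0"
}}

```text
time_s: 8.5
ee_pos: [0.6575, 0.1008, 0.1215]
eef_rot: [[-0.561, 0.828, 0.001], [0.828, 0.561, 0.002], [0.001, 0.002, -1.0]]
contact_force: [-0.1, 0.3, -1.2]
width: 0.181
gripper_force: 117.9
```

```bash
python3 -c "
from tip import *;t=tip();k=[]
for c in('top','side'):
    im=grab_frame(c);x,y=np.int32(proj(c,t)[0])-50
    k.append(cv2.resize(im[y:y+100,x:x+100],(400,400),interpolation=cv2.INTER_CUBIC))
cv2.imwrite('pics/lev.png',np.hstack(k))"
```

```text
8.5 tip s 0.0557 lat -0.0016 z 0.1287 F [-0.1  0.3 -1.2] Tq [-0.03  0.02  0.02] pitch 0.07
```

View pics/lev.png

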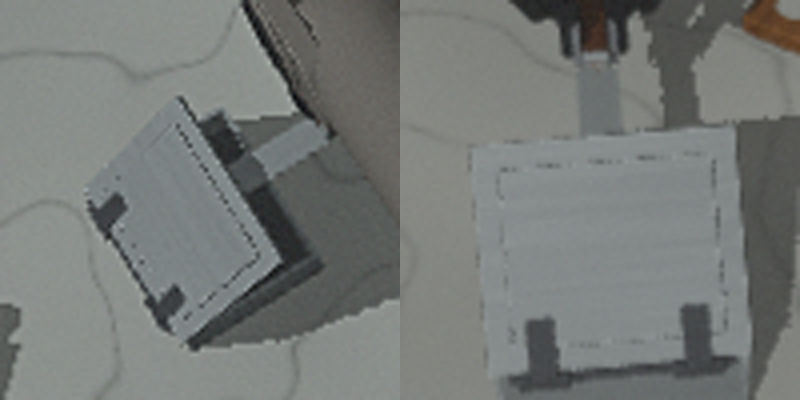

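The lid stands open at about 40° with the tip beneath it, at (250,160) in the left crop. I continue along the arc.

Emit:
{"name": "step_arm", "arguments": {
  "moves": "1 -3.4 5 8.8 0 0 0;1 -3 4.4 4.4 0 0 0;1 -3 4.4 4.4 0 0 0;1 -3.2 4.8 3.6 0 0 0;1 -3.2 4.8 3.6 0 0 0;1 -3.5 5.2 2.8 0 0 0;1 -3.5 5.2 2.8 0 0 0;1 -3.7 5.4 1.9 0 0 0;1 -3.7 5.4 1.9 0 0 0;1 0 0 0 0 0 0"
}}

```text
time_s: 9.43
ee_pos: [0.6263, 0.1463, 0.1556]
eef_rot: [[-0.562, 0.827, 0.0], [0.827, 0.562, 0.002], [0.001, 0.001, -1.0]]
contact_force: [0.2, 0.3, -1.2]
width: 0.183
gripper_force: 117.9
```

Emit:
{"name": "step_arm", "arguments": {
  "moves": "1 -3.8 5.6 1 0 0 0;1 -3.8 5.6 1 0 0 0;1 -3.8 5.6 0 0 0 0;1 -3.8 5.6 0 0 0 0;1 -3.8 5.6 0 0 0 0;1 -1.7 2.5 0 0 0 0;1 0 0 0 0 0 0;1 0 0 0 0 0 0;1 0 0 0 0 0 0;1 0 0 0 0 0 0"
}}

```text
time_s: 10.27
ee_pos: [0.6065, 0.1745, 0.1569]
eef_rot: [[-0.56, 0.828, -0.0], [0.828, 0.56, 0.001], [0.001, 0.0, -1.0]]
contact_force: [-0.4, 0.4, -1.0]
width: 0.182
gripper_force: 117.9
```

```bash
python3 -c "
from tip import *;t=tip();k=[]
for c in('top','side'):
    im=grab_frame(c);x,y=np.int32(proj(c,t)[0])-50
    k.append(cv2.resize(im[y:y+100,x:x+100],(400,400),interpolation=cv2.INTER_CUBIC))
cv2.imwrite('pics/open.png',np.hstack(k))"
```

```text
10.2667 tip s 0.1452 lat -0.0008 z 0.1640 F [-0.4  0.4 -1. ] Tq [ 0.07 -0.05  0.01] pitch 0.04
```

View pics/open.png

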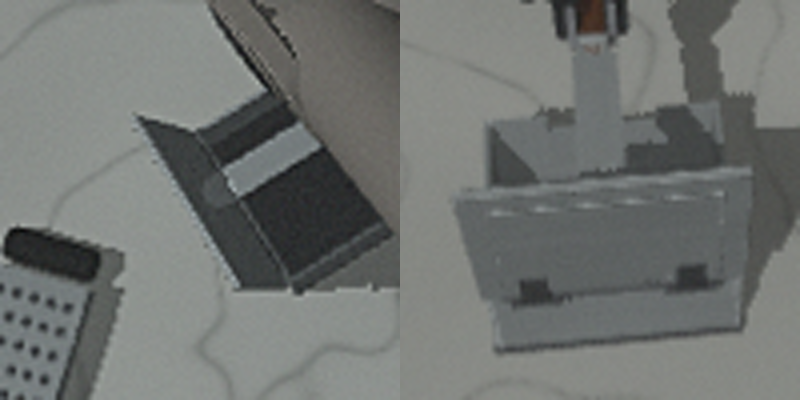

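The lid stands leaning back past upright (about 1.7 rad), with the tip at (215,190) in the left crop. Now I withdraw and carry the knife back to its old spot.

Emit:
{"name": "step_arm", "arguments": {
  "moves": "1 5 -7.5 0 0 0 0;1 11 -16.5 0 0 0 0;1 17 -25 0 0 0 0;1 17 -25 0 0 0 0;1 17 -25 0 0 0 0;1 17 -25 0 0 0 0;1 5 -24 0 0 0 0;1 -20 -20 0 0 0 2.1;1 -28 -22 0 0 0 2.2;1 -30 -22 0 0 0 0"
}}

```text
time_s: 11.2
ee_pos: [0.6174, -0.0394, 0.1565]
eef_rot: [[-0.621, 0.784, 0.0], [0.784, 0.621, 0.001], [0.001, 0.001, -1.0]]
contact_force: [-0.6, -1.1, -0.5]
width: 0.18
gripper_force: 118.1
```

Emit:
{"name": "step_arm", "arguments": {
  "moves": "1 -30 -22 0 0 0 0;1 -30 -22 0 0 0 0;1 -30 -22 0 0 0 0;1 -30 -22 0 0 0 0;1 -30 -22 -10 0 0 0;1 -24 -22 -20 0 0 0;1 -14 -14 -25 0 0 0;1 0 0 -25 0 0 0;1 0 0 0 0 0 0;1 0 0 0 0 0 0"
}}

```text
time_s: 12.03
ee_pos: [0.4293, -0.1836, 0.0767]
eef_rot: [[-0.62, 0.784, -0.002], [0.784, 0.62, 0.002], [0.002, -0.0, -1.0]]
contact_force: [1.0, 0.6, 0.6]
width: 0.181
gripper_force: 118.0
```

Emit:
{"name": "step_arm", "arguments": {
  "moves": "1 0 -5 -18 0 0 0;1 0 -5 -16 0 0 0;1 0 0 -10 0 0 0;1 0 0 -5 0 0 0;1 0 0 -2 0 0 0;1 0 0 0 0 0 0;1 0 0 0 0 0 0"
}}

```text
time_s: 12.62
ee_pos: [0.4303, -0.1933, 0.0267]
eef_rot: [[-0.621, 0.784, 0.001], [0.784, 0.621, 0.0], [-0.001, 0.001, -1.0]]
contact_force: [-0.3, -0.3, -0.9]
width: 0.179
gripper_force: 118.0
```

Emit:
{"name": "step_arm", "arguments": {
  "moves": "1 0 0 -1.5 0 0 0;1 0 0 -1 0 0 0;1 0 0 0 0 0 0;1 0 0 0 0 0 0"
}}

```text
time_s: 12.95
ee_pos: [0.4296, -0.1936, 0.0237]
eef_rot: [[-0.621, 0.784, 0.0], [0.784, 0.621, 0.0], [0.0, 0.0, -1.0]]
contact_force: [-0.3, 0.9, -0.8]
width: 0.179
gripper_force: 118.0
```

Emit:
{"name": "step_arm", "arguments": {
  "moves": "1 0 0 -1 0 0 0;1 0 0 0 0 0 0;1 0 0 0 0 0 0",
  "newtons": 20
}}

```text
time_s: 13.2
ee_pos: [0.4297, -0.1937, 0.0232]
eef_rot: [[-0.621, 0.784, 0.0], [0.784, 0.621, -0.0], [-0.0, -0.0, -1.0]]
contact_force: [-2.3, 0.1, 8.8]
width: 0.179
gripper_force: 119.6
```

Contact with the board reads 8.8 N, so I release gently and rise.

Emit:
{"name": "step_arm", "arguments": {
  "moves": "0.75 0 0 0 0 0 0;0.7 0 0 0 0 0 0;0.6 0 0 0 0 0 0;0.4 0 0 0 0 0 0;0.2 0 0 0 0 0 0;0 0 0 0 0 0 0;0 0 0 0 0 0 0;0 0 0 0 0 0 0;0 0 0 5 0 0 0;0 0 0 10 0 0 0",
  "newtons": 20
}}

```text
time_s: 14.03
ee_pos: [0.4288, -0.1932, 0.0373]
eef_rot: [[-0.621, 0.784, -0.002], [0.784, 0.621, 0.001], [0.002, -0.001, -1.0]]
contact_force: [0.2, 0.3, 0.4]
width: 1.001
gripper_force: 0.0
```

Emit:
{"name": "step_arm", "arguments": {
  "moves": "0 0 0 20 0 0 0;0 0 0 30 0 0 0;0 0 0 35 0 0 0;0 0 0 35 0 0 0;0 0 -20 30 0 0 0;0 -10 -35 10 0 0 0;0 -10 -35 0 0 0 0;0 -10 -35 0 0 0 0;0 0 0 0 0 0 0;0 0 0 0 0 0 0"
}}

```text
time_s: 14.87
ee_pos: [0.3984, -0.3206, 0.1982]
eef_rot: [[-0.617, 0.787, 0.0], [0.787, 0.617, -0.0], [-0.0, 0.0, -1.0]]
contact_force: [0.8, 1.7, 0.2]
width: 1.0
gripper_force: 0.0
```

```bash
python3 -c "
from h import *
print(status.observe()['ee_pos'])
im=grab_frame('side');cv2.imwrite('pics/end.png',im)
grab_frame('top')
for c in('side','top'):
  for n in('knife','onion','bowl','grater','tin'): print(c,n,[(m['confidence'],np.round(m['extent'],1).tolist()) for m in spot_in(c,n)[:1]])"
```

```text
[ 0.3984027  -0.32058455  0.19819531]
side knife [(0.66, [344.5, 162.1, 28.3, 52.8])]
side onion [(0.59, [305.0, 117.8, 16.3, 22.9])]
side bowl [(0.97, [224.2, 145.0, 46.5, 38.4])]
side grater [(0.89, [239.8, 345.4, 104.6, 77.2])]
side tin [(0.84, [226.4, 236.8, 69.5, 62.2])]
top knife [(0.94, [323.6, 237.0, 54.8, 44.6])]
top onion [(0.69, [361.5, 181.5, 19.7, 20.8])]
top bowl [(0.82, [295.6, 131.7, 43.0, 38.8])]
top grater [(0.55, [131.3, 233.0, 40.0, 68.0])]
top tin [(0.71, [199.2, 185.2, 70.2, 62.6])]
```

View pics/end.png

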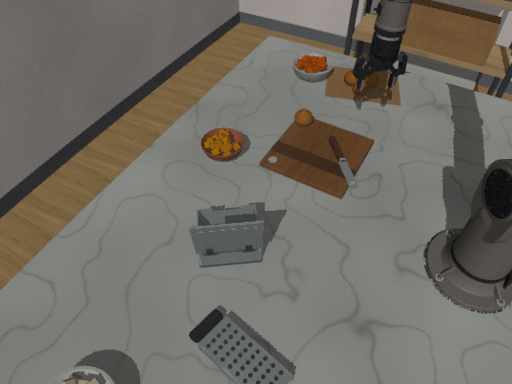

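The knife lies flat on the board at (343,160), and the lid stands open at (228,235). The onion, bowl and grater haven't moved, and the arm is clear.

```bash
python3 -c "
from h import *
print(job.sign_off())"
```

```text
the job is handed in; nothing more can be done
None
```

The job is handed in, with no verdict returned: the final pictures show the lid leaning back past upright (about 1.7 rad), the knife released flat on the chopping board, and the onion, bowl and grater unmoved.

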